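Spring the ticket tray of a validator through its bare ticket slot

ROBOT

A 7-joint arm with a two-finger parallel gripper is mounted at the origin on the work surface. World frame = base frame: x ahead of the robot, y to its left, z up, the work surface at z = 0. Lengths are in m, angles in rad, forces in N, time in s.
With the tool pointing down it reaches from about 0.4 to 0.875 m from the base axis. Payload 6.5 kg.
Tool frame: the origin (TCP) lies at the very end of the fingers, on their centre line; the grasp point (between the pads) lies 19 mm behind it (manip.tcp_to_grasp is the x of the grasp point in the tool frame, in m); x points along the fingers, y is the direction in which the jaws open and shut, and the axes are right-handed (so a half turn about x gives the same grasp; the last joint's range is limited). The gripper opens to 88 mm and grips with 3 to 60 N. Pads are 18 mm wide; open, the fingers measure 123 mm over their backs; the gripper's body (75 mm by 187 mm) begins 45 mm behind the grasp point.
Start: joints at [1.202, 0.536, -0.004, 1.538, 0.003, 1.067, -0.071], TCP at [0.194, -0.62, 0.239] pointing down, gripper open.
Joint ranges: [-2.7, 2.7], [-0.37, 2.16], [-1.27, 1.26], [0.24, 2.4], [-1.31, 4.45], [0.19, 1.91], [-2.76, 2.76]. Speed limits (rad/s): [2.39, 2.39, 3.14, 3.14, 3.14, 3.14, 3.14].

INTERFACE

Orientations are given as a unit quaternion [w, x, y, z].
In Python, from cell import readout, viewer, close_job, manip gives the robot as it stands.
- The arm moves only by the tool apply_moves, never from a script. Its argument "moves" is a list of rows, each a list of 5 numbers: the opening, from 0 (shut) to 1 (fully open), then the shift along the tool's x, y, z in mm, then the turn about the tool's x in degrees. In form: [[gripper, x, y, z, twist], ...]. A call has 1 to 12 rows; each row is the pose to reach, as a shift and turn from the pose commanded when the call began, along the tool's axes at that moment; what a row does not reach only later rows make up. A row lasts 1/8 s, in which the tool goes at most 62.5 mm and 10.7 degrees, less where a joint would pass 70% of its speed; a pose out of reach is approached as far as the arm can. A call with a gripper value outside its range is refused whole. The fingers move at their own pace and stop on an object; "newtons" is the grip in N (left out, the last holds). Time passes only in rows, so rows that repeat a pose let the fingers close. It gives the time, the measured TCP pose, the force and the opening at its end, in the units of the state.
- readout.sense(): the state, without advancing time (a new reading comes with each control period).
- viewer.snapshot(name): name is "side" or "top"; returns (picture, depth): 400x640x3 uint8, red, green, blue; 400x640 float32, m along the optical axis (not along the pixel's ray), 0 where there is no reading.
- viewer.get_calibration(name): a dict with "vertical_fov" (degrees; the focal length in pixels is half the picture's height over the tangent of half this angle, whatever the lens; pixels are square), "cx", "cy" (the principal point, pixels), "R" (3x3) and "t" (3): a world point X has camera coordinates R X + t. Camera axes: x right, y down, z forward; pixel columns grow to the right and rows downward; lengths in m; the calibration is good to about 2 mm. A picture is of the moment at which its call begins. get_calibration takes no time and is no camera call.
- close_job(): hands the job in, once; it reports no verdict.
The state is a dict: "time": time; "q": joint angles; "qd": joint speeds; "joint_efforts": joint torques, N m; "tool_pos": TCP position; "tcp_rot": TCP orientation; "contact_force": force on the tool from outside, world axes, zero at the start; "wrist_torque": the same for the moment, N m; "finger_gap": finger opening in m.
Only numpy, scipy, OpenCV 4.12 (cv2) and the standard library are available. Lean on these libraries where they do the work, as an engineer would, in place of code of your own. Each camera call takes 0.05 s, during which the arm holds its last target.

TASK

The ticket slot insert has been taken out of the validator lying on the desk. Take the steel release rod out of the bench block, push it down through the bare ticket slot and feel for the sprung latch tab hidden below, pressing on it until the ticket tray springs out; what does not give under a light push is the fixed bracket, so never lean on the validator with more than 25 N. Then draw the rod out, stand it back in the hole of the bench block that it came from, and leave the other things on the desk where they lie.

Things in the scene. Friction and masses are not known exactly. Their poses are not given: they have to be found in the camera images.
- validator: Ticket validator lying on its back, fixed to the desk, dark grey shell with light grey cover: 260 mm along its x, 180 mm along its y, 110 mm high. Origin at the centre of its underside, z up. The tray end is its -x end; the black display is towards its +x end.
- slot (a point): Centre of the ticket slot's mouth in the top of the validator's cover, 110 mm above the desk, axes as the validator's. The slot is a narrow through opening in the 4 mm thick cover, 10 mm wide along x and 52 mm long along y, with a 1.5 mm chamfer, set in a steel seat plate between two brass bushes.
- latch_zone (a point): Middle of the zone below the slot where the hidden, adjustable latch bracket lies (36 mm below the slot's mouth, axes as the validator's). A spring tab, 11 mm along y, lies level between two rigid flanges (2 mm gaps) that fill the rest of the slot's length. From unit to unit their tops lie 5 mm higher or lower than this point and the tab's middle up to 16 mm either side of it along y.
- tray (a joint): How far the ticket tray has come out of the validator's -x end, in m: 0 latched shut. The hidden tab below the slot gives from about 6 N on, straight down, then takes about 0.7 N more for each mm; after 3 to 7.5 mm (8 to 12 N) it lets the tray go, whose own spring drives it out to about 0.032, where it stays. The tab is hard against its stop at 10 mm of travel.
- tray_lip (a point): Middle of the outer edge of the tray's finger lip, at the -x end of the validator, 48 mm above the desk; it moves out with the tray.
- rod: Steel release rod, 90 g, 140 mm long, standing upright at the start: a shaft 6 mm in diameter and 85 mm long with a rounded tip below, and a plain round handle 14 mm in diameter and 55 mm long above. Origin at the tip; z points from the tip to the handle's end.
- rod_tip (a point): The very end of the rod's shaft (the body's origin), axes as the rod's.
- rod_handle (a point): Middle of the rod's handle, 112.5 mm from the tip.
- bench_block: Heavy dull black iron bench block, 80 x 80 x 36 mm, 1.6 kg, loose on the desk, with four blind holes in its top. Origin at the centre of its underside, z up.
- block_hole (a point): Centre of the mouth of the block's widest hole, at 18 mm, 18 mm from the block's centre towards its +x and +y sides, 36 mm above the desk: 9 mm in diameter, 26 mm deep, slightly chamfered. The rod stands in it at the start, its tip on the hole's floor (10 mm above the desk). The other three holes, 3 to 5 mm, are too small for it.
- slot_insert: Bystander: orange plastic ticket slot insert, flange 92 x 30 mm, 16 mm high. Origin under its centre.
- solenoid: Bystander: chrome-plated solenoid, 70 mm long with its plunger, 28 mm wide, 32 mm high. Origin under its frame's centre.
- foot_a: Bystander: green rubber mounting foot, 30 mm across, 20 mm high. Origin under its centre.
- foot_b: Bystander: the other green rubber mounting foot, the same.
- ticket_roll: Bystander: roll of ticket paper standing on end, 60 mm across, 45 mm high. Origin under its centre.

How it is judged:
On the way, in this order (a step that is already met when the one before it is completed fails the run):
1. the rod's tip is down through the ticket slot, at least 12 mm below the cover's top (z of rod_tip in the frame of slot below -0.012 m and horizontal distance between rod_tip and slot below 0.027 m), for 0.1 s.
2. the tray has sprung out at least 20 mm while the rod is still in the slot (all of step 1 and value of joint tray above 0.02 m), for 0.05 s.
At the end, for the whole second after the job is handed in: The tray stands at least 20 mm out of the validator; the rod stands at rest in the bench block's widest hole, its tip at least 15 mm below the hole's mouth and within 6 mm of its axis, leaning less than 0.25 rad; the block lies flat (value of joint tray above 0.02 m and z of rod_tip in the frame of block_hole below -0.015 m and horizontal distance between rod_tip and block_hole below 0.006 m and angle between rod's own z axis and vertical below 0.25 rad and linear speed of rod below 0.02 m/s and angle between bench_block's own z axis and vertical below 0.1 rad); the robot touches nothing.
It fails at once if the rod presses on the validator (cover, bracket or tab) with more than 25 N (contact force between rod and validator above 25 N).
It fails at once if the robot itself leans on the validator with more than 25 N (contact force between the arm and validator above 25 N).
It fails at once if a bystander is moved more than 25 mm (distance of any of slot_insert, solenoid, foot_a, foot_b, ticket_roll from where it was at the start of the episode above 0.025 m).
It also fails if it takes over 72 s, if anything falls off the work surface, if the arm or the gripper's body presses on something with over 40 N, if the wrist force passes 120 N, or if a joint passes its speed limit or range.

## Working session

There is one attempt and no reset: what is moved stays moved. The work goes in short steps, Python scripts to look and compute and a tool call to move; the robot and the scene stay as the last step left them, time stands still between calls to the robot, and variables do not carry over. Pictures are saved under pics/ and viewed, and the job is handed in when it is done.

Besides the shell and the picture viewer there is one more tool, called after "Call:" in YAML: its name, and indented under it one key for each argument. apply_moves: Moves the arm, as the interface text tells. Its arguments: {"type":"object","properties":{"moves":{"type":"array"},"newtons":{"type":"number"}},"required":["moves"]}

```bash
mkdir -p pics; ls; python3 - <<'E'
from cell import readout, viewer, manip
import cv2,numpy as np
print(readout.sense()); print(manip, manip.tcp_to_grasp)
for n in("side","top"):
    p,d=viewer.snapshot(n); cv2.imwrite(f"pics/{n}0.png",p[:,:,::-1]); np.savez(f"{n}0.npz",p=p,d=d)
    print(viewer.get_calibration(n))
E
```

```text
pics
{'time': 0.0, 'q': array([ 1.20177944,  0.53717704, -0.0044424 ,  1.53884276,  0.00260675,
        1.06730138, -0.07117603]), 'qd': array([ 0.00114719,  0.00107054, -0.00156362, -0.00044305, -0.00123684,
       -0.00020381, -0.00033324]), 'joint_efforts': array([ 4.64032200e-05, -5.70982897e+01,  9.90703180e-01, -2.51596481e+01,
       -5.64069708e-02,  1.80776906e-02,  1.49216471e-04]), 'tool_pos': array([ 0.19364047, -0.61985184,  0.23784384]), 'tcp_rot': array([-0.10609564, -0.6988743 , -0.10728252,  0.69914869]), 'contact_force': array([-0.00610127, -0.87171352,  0.29321319]), 'wrist_torque': array([-0.04198332, -0.05989931, -0.00163361]), 'finger_gap': 0.0882158143963363}
<Robot object at 0x7f563260ba10> -0.0187
{'vertical_fov': 43.24009163107325, 'cx': 317.907788530746, 'cy': 204.2297558608715, 'R': array([[ 0.96782938, -0.25035229, -0.02510038],
       [-0.14596666, -0.47741573, -0.86646867],
       [ 0.2049391 ,  0.84225765, -0.49860006]]), 't': array([-0.58049266,  0.15612887,  1.09742271])}
{'vertical_fov': 48.604586858677095, 'cx': 312.3251323657727, 'cy': 195.55675208385534, 'R': array([[ 0.00484881, -0.99993982,  0.0098414 ],
       [-0.99067595, -0.00614339, -0.13610081],
       [ 0.13615308, -0.00908971, -0.99064611]]), 't': array([-0.02333129,  0.59857228,  1.08957535])}
```

View pics/side0.png

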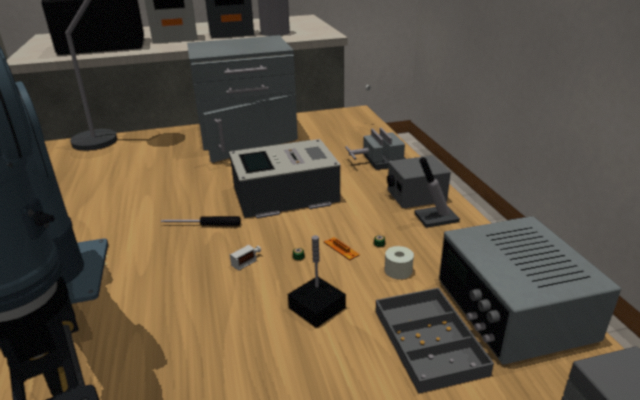

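View pics/top0.png

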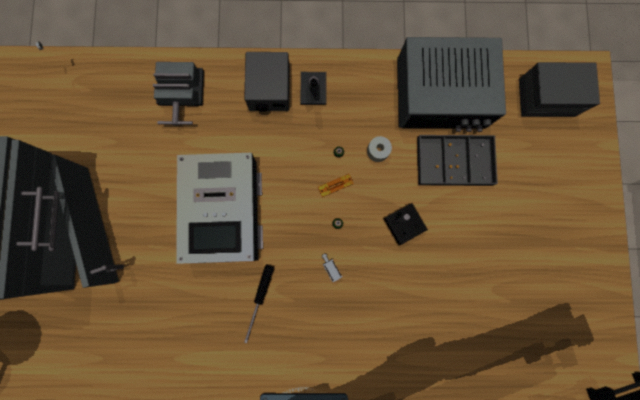

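The side view shows the rod standing in the black block near (316,240–300), and the validator at (285,175). In the top view the rod and block are at about (405,220), the validator at (215,207) with its slot at about (214,194), and the display is towards the bottom (robot side). I'll zoom in to measure.

```bash
cat > h.py <<'E'
import numpy as np,cv2
from cell import viewer,readout
def K(n):
    c=viewer.get_calibration(n); f=200/np.tan(np.radians(c['vertical_fov'])/2); return c,f
def at_z(n,u,v,z):
    c,f=K(n); r=c['R'].T@np.array([(u-c['cx'])/f,(v-c['cy'])/f,1]); o=-c['R'].T@c['t']; return o+r*(z-o[2])/r[2]
def cloud(n,d):
    c,f=K(n); v,u=np.mgrid[:400,:640]; P=np.stack([(u-c['cx'])/f*d,(v-c['cy'])/f*d,d],-1); return (P-c['t'])@c['R']
def proj(n,X):
    c,f=K(n); p=c['R']@np.asarray(X)+c['t']; return p[0]/p[2]*f+c['cx'],p[1]/p[2]*f+c['cy']
def crop(n,p,x0,y0,w,h,s,name,gain=1.5):
    im=cv2.resize(p[y0:y0+h,x0:x0+w,::-1],None,fx=s,fy=s,interpolation=cv2.INTER_CUBIC)
    cv2.imwrite(name,np.clip(im*float(gain),0,255).astype(np.uint8))
E
python3 - <<'E'
from h import *
t=np.load('top0.npz');s=np.load('side0.npz')
crop('top',t['p'],165,145,110,125,6,'pics/t1.png') if 0 else crop('top',t['p'],170,145,100,125,4.7,'pics/t1.png')
crop('top',t['p'],370,190,70,60,9,'pics/t2.png',2.5)
crop('side',s['p'],280,225,80,105,5.5,'pics/s2.png',2.5)
crop('side',s['p'],220,130,130,90,6,'pics/s1.png')
C=cloud('top',t['d'])
for x,y in [(300,300),(405,240),(395,215),(405,216),(407,217),(240,170),(185,200),(214,194),(214,240)]: print(x,y,C[y,x].round(4))
# top cover
m=(abs(C[...,2]-.110)<.006); m[:,:160]=0;m[:,280:]=0
pts=C[m][:,:2].astype(np.float32); print(len(pts),C[m][:,2].mean(),cv2.minAreaRect(pts))
m=(abs(C[...,2]-.036)<.006); m[:,:375]=0;m[:,435:]=0;m[:195]=0;m[250:]=0
pts=C[m][:,:2].astype(np.float32); print(len(pts),C[m][:,2].mean(),cv2.minAreaRect(pts))
m=(C[...,2]>.055);m[:,:375]=0;m[:,435:]=0;m[:195]=0;m[250:]=0
print(C[m].round(4), np.argwhere(m).mean(0))
E
```

```text
300 300 [0.3342 0.0098 0.002 ]
405 240 [ 0.4871 -0.2551  0.038 ]
395 215 [ 0.5506 -0.2315  0.0357]
405 216 [ 0.5376 -0.2316  0.1514]
407 217 [ 0.5355 -0.2366  0.1492]
240 170 [0.6502 0.1552 0.1104]
185 200 [0.5764 0.2837 0.112 ]
214 194 [0.5972 0.2245 0.0694]
214 240 [0.482  0.2117 0.1111]
8090 0.11026761595769237 ((0.5615496039390564, 0.2136787474155426), (0.26067206263542175, 0.18057341873645782), 2.449218511581421)
922 0.03574489359228192 ((0.5297555327415466, -0.2600190043449402), (0.08001137524843216, 0.08172619342803955), 28.86423683166504)
[[ 0.4448 -0.0097  1.1611]
 [ 0.4448 -0.0097  1.1611]
 [ 0.4448 -0.0097  1.1611]
 [ 0.4448 -0.0097  1.1611]
 [ 0.542  -0.2313  0.1534]
 [ 0.5423 -0.2342  0.1503]
 [ 0.5425 -0.2371  0.1478]
 [ 0.5423 -0.2389  0.1501]
 [ 0.5436 -0.2334  0.1111]
 [ 0.5413 -0.2305  0.1354]
 [ 0.5398 -0.2293  0.1518]
 [ 0.5399 -0.2318  0.1509]
 [ 0.5401 -0.2346  0.1485]
 [ 0.5405 -0.2378  0.1447]
 [ 0.5402 -0.2392  0.1483]
 [ 0.5403 -0.2419  0.1469]
 [ 0.5412 -0.2308  0.1116]
 [ 0.5396 -0.2296  0.1286]
 [ 0.5386 -0.2296  0.1395]
 [ 0.5376 -0.2296  0.1503]
 [ 0.53
[... 752 characters left out ...]
0.5345 -0.2295  0.1054]
 [ 0.5336 -0.2296  0.1164]
 [ 0.5332 -0.2309  0.1216]
 [ 0.5323 -0.231   0.132 ]
 [ 0.5313 -0.2307  0.1441]
 [ 0.5311 -0.2326  0.146 ]
 [ 0.5306 -0.2336  0.1522]
 [ 0.5305 -0.2356  0.1534]
 [ 0.531  -0.2392  0.1475]
 [ 0.5355 -0.2332  0.0637]
 [ 0.5346 -0.2333  0.0751]
 [ 0.5327 -0.2309  0.0988]
 [ 0.5318 -0.2311  0.1093]
 [ 0.5311 -0.2316  0.1181]
 [ 0.5306 -0.2327  0.1241]
 [ 0.5303 -0.2343  0.1274]
 [ 0.5301 -0.2359  0.1306]
 [ 0.5335 -0.2344  0.0577]
 [ 0.5302 -0.233   0.1001]
 [ 0.5298 -0.2345  0.1044]
 [ 0.5299 -0.2371  0.1033]
 [ 0.4448 -0.0097  1.1611]
 [ 0.4448 -0.0097  1.1611]
 [ 0.4448 -0.0097  1.1611]
 [ 0.4448 -0.0097  1.1611]] [218.09589041 402.47945205]
```

View pics/t1.png

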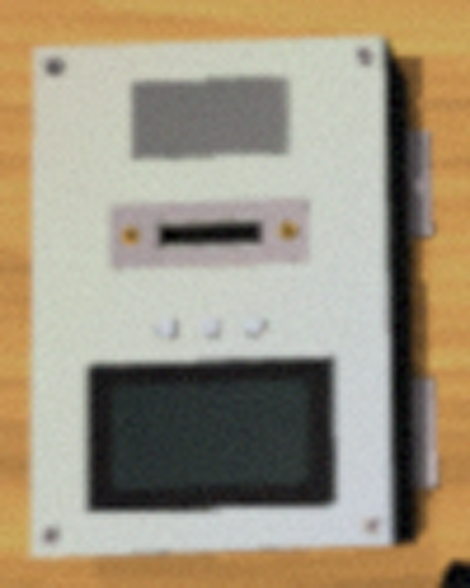

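View pics/t2.png

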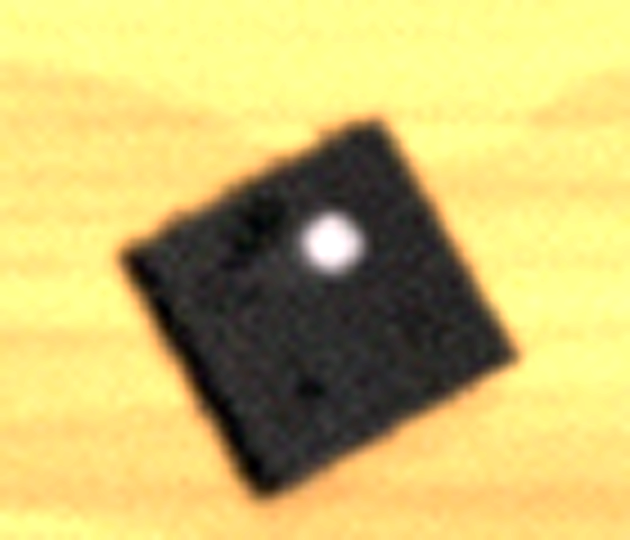

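View pics/s2.png

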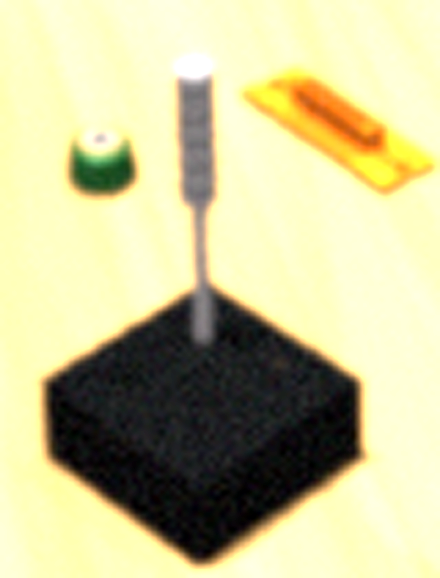

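View pics/s1.png

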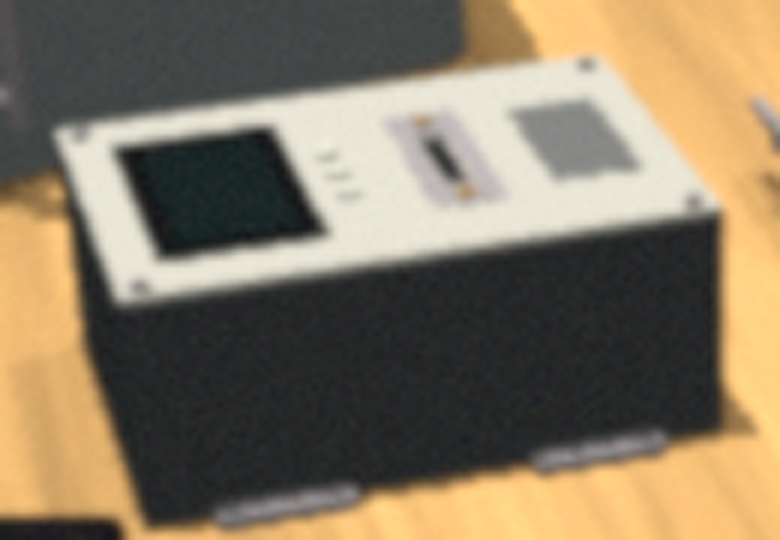

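The zooms show the slot centred at t1 (210,233), which is about (214.3,194.2) in the full top picture. The rod's top is at t2 (332,242), and the block is turned about 29°. The display faces the robot, so the validator's yaw is about 180°. Next I'll refine these numbers with both cameras.

```bash
python3 - <<'E'
from h import *
from scipy.spatial.transform import Rotation as Ro
t=np.load('top0.npz');s=np.load('side0.npz')
g=t['p'].astype(float).mean(2)
# slot: dark blob
x0,y0,w,h=198,185,33,18
r=g[y0:y0+h,x0:x0+w]
W=np.clip(120-r,0,None); W=np.where(r<80,1,0)*W
n,l,st,ce=cv2.connectedComponentsWithStats((r<75).astype(np.uint8)); print(st,ce+[x0,y0])
v,u=np.mgrid[y0:y0+h,x0:x0+w]
uc,vc=(W*u).sum()/W.sum(),(W*v).sum()/W.sum(); print('slot px',uc,vc,at_z('top',uc,vc,.110), at_z('top',uc,vc,.106))
# brass bushes from crop: (130,236),(290,230)
for a in[(130,236),(290,230),(210,233),(157,236),(262,232)]: print('bush',at_z('top',(a[0]+.5)/4.7-.5+170,(a[1]+.5)/4.7-.5+145,.110).round(4))
# slot in side: crop (443,158)/6
print('side slot',at_z('side',(443.5)/6-.5+220,158.5/6-.5+130,.110).round(4))
for a in[(423,122),(464,192)]: print('sbush',at_z('side',(a[0]+.5)/6-.5+220,(a[1]+.5)/6-.5+130,.110).round(4))
# validator corners
# rod top
r=g[205:230,390:420]; W=np.where(r>80,r-60,0); n,l,st,ce=cv2.connectedComponentsWithStats((r>80).astype(np.uint8)); print(st,ce)
v,u=np.mgrid[205:230,390:420]; a=(W*u).sum()/W.sum(),(W*v).sum()/W.sum(); print('rod top',a,at_z('top',*a,.150).round(4))
print('rod side top',at_z('side',(195.5)/5.5-.5+280,68.5/5.5-.5+225,.150).round(4))
print('rod side hole',at_z('side',(203.5)/5.5-.5+280,342.5/5.5-.5+225,.036).round(4))
for yaw in (28.9,28.9-90,28.9+90):
    R=Ro.from_euler('z',yaw,degrees=True).as_matrix(); print(yaw,R@[.018,.018,0]+[.5298,-.26,.036])
q=readout.sense()['tcp_rot']; print(Ro.from_quat(q[[1,2,3,0]]).as_matrix().round(4))
# bystander heights around
C=cloud('top',t['d'])
E
```

```text
[[  0   0  33  18 492]
 [  6   7  22   5  99]
 [  0   9   1   2   2]
 [ 32   9   1   1   1]] [[213.85569106 193.35772358]
 [214.87878788 194.18181818]
 [198.         194.5       ]
 [230.         194.        ]]
slot px 214.36354768515048 194.1969685600661 [0.59104365 0.21488735 0.11      ] [0.59160037 0.21574223 0.106     ]
bush [0.5893 0.2556 0.11  ]
bush [0.5929 0.1745 0.11  ]
bush [0.5911 0.2151 0.11  ]
bush [0.5894 0.2419 0.11  ]
bush [0.5918 0.1887 0.11  ]
side slot [0.5912 0.2166 0.11  ]
sbush [0.5907 0.2581 0.11  ]
sbush [0.5924 0.179  0.11  ]
[[  0   0  30  25 647]
 [  0   0  15   8  59]
 [ 25   0   5   9  25]
 [ 14   9   5   5  19]] [[14.8438949  13.28438949]
 [ 4.59322034  2.10169492]
 [27.68        2.6       ]
 [16.21052632 11.36842105]]
rod top (np.float64(403.01233172335833), np.float64(209.1180762511561)) [ 0.5535 -0.2277  0.15  ]
rod side top [ 0.5371 -0.2363  0.15  ]
rod side hole [ 0.5357 -0.2402  0.036 ]
28.9 [ 0.53685928 -0.23554256  0.036     ]
-61.1 [ 0.55425744 -0.26705928  0.036     ]
118.9 [ 0.50534256 -0.25294072  0.036     ]
[[-6.000e-04  2.982e-01 -9.545e-01]
 [ 1.400e-03 -9.545e-01 -2.982e-01]
 [-1.000e+00 -1.500e-03  1.000e-04]]
```

Both cameras and the block fit agree on two positions:
- **Rod axis:** (0.5368, -0.2355), upright.
- **Slot:** (0.591, 0.2155), with its long axis 2.45° off world y.

I'll move above the rod and turn the jaws along the slot's length.

Call:
apply_moves:
  moves:
    - [1,0,-22,-37,5]
    - [1,0,-45,-75,10]
    - [1,0,-70,-115,15]
    - [1,0,-95,-155,15]
    - [1,0,-120,-195,15]
    - [1,0,-145,-240,15]
    - [1,0,-170,-285,15]
    - [1,0,-195,-325,15]
    - [1,0,-220,-367,15]
    - [1,0,-245,-410,15]
    - [1,0,-258,-430,15]
    - [1,0,-264.5,-442,15]

```text
time: 1.6
tool_pos: [0.5374, -0.2347, 0.2383]
tcp_rot: [-0.015, -0.707, -0.015, 0.707]
contact_force: [-0.0, 0.1, 0.3]
finger_gap: 0.088
```

Call:
apply_moves:
  moves:
    - [1,0,0,0,0]
    - [1,0,0,0,0]
    - [1,0,0,0,0]
    - [1,0,0,0,0]

```text
time: 2.1
tool_pos: [0.5364, -0.2369, 0.2387]
tcp_rot: [-0.014, -0.707, -0.014, 0.707]
contact_force: [-0.2, 0.4, 0.4]
finger_gap: 0.0881
```

```bash
cat >> h.py <<'E'
from scipy.spatial.transform import Rotation as Ro
def st(target=None):
    s=readout.sense(); q=s['tcp_rot']; M=Ro.from_quat(q[[1,2,3,0]]).as_matrix()
    print('t',round(s['time'],2),'pos',s['tool_pos'].round(4),'F',s['contact_force'].round(2),'gap',round(s['finger_gap'],4)); print(M.round(3).tolist())
    if target is not None: print('toolshift mm',(M.T@(np.array(target)-s['tool_pos'])*1000).round(1))
    return s,M
E
python3 - <<'E'
from h import *
st([.5368,-.2355,.1038])
p,d=viewer.snapshot('side'); crop('side',p,240,150,150,190,3.1,'pics/s3.png',1.7)
E
```

```text
t 2.1 pos [ 0.5364 -0.2369  0.2387] F [-0.25  0.4   0.35] gap 0.0881
[[-0.0, 0.04, -0.999], [-0.0, -0.999, -0.04], [-1.0, 0.0, 0.0]]
toolshift mm [134.9  -1.4  -0.5]
```

View pics/s3.png

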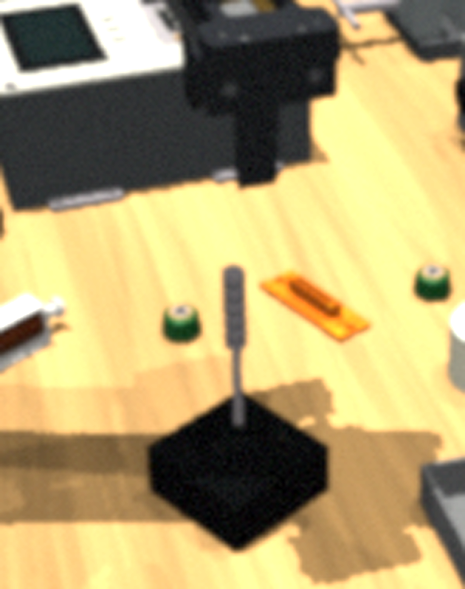

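The gripper is above the rod, with the rod's top at s3 (233,270) directly below and nothing in the way. I'll descend and grip.

Call:
apply_moves:
  moves:
    - [1,40,-1,-0.5,0]
    - [1,80,-1,-0.5,0]
    - [1,115,-1,-0.5,0]
    - [1,135,-1,-0.5,0]
    - [1,135,-1,-0.5,0]
    - [1,135,-1,-0.5,0]

```text
time: 2.9
tool_pos: [0.5379, -0.2355, 0.1047]
tcp_rot: [0.015, 0.707, 0.014, -0.706]
contact_force: [0.5, 1.1, -0.6]
finger_gap: 0.088
```

Call:
apply_moves:
  moves:
    - [0,0,0,0,0]
    - [0,0,0,0,0]
    - [0,0,0,0,0]
    - [0,0,0,0,0]
    - [0,0,0,0,0]
    - [0,0,0,0,0]
    - [0,0,0,0,0]
    - [0,0,0,0,0]
  newtons: 50

```text
time: 3.9
tool_pos: [0.5373, -0.2352, 0.1037]
tcp_rot: [-0.015, -0.707, -0.014, 0.707]
contact_force: [0.1, -0.7, 0.3]
finger_gap: 0.0127
```

```bash
python3 - <<'E'
from h import *
st([.5368,-.2355,.1038])
E
```

```text
t 3.9 pos [ 0.5373 -0.2352  0.1037] F [ 0.1  -0.69  0.26] gap 0.0127
[[-0.0, 0.041, -0.999], [-0.0, -0.999, -0.041], [-1.0, 0.0, 0.0]]
toolshift mm [-0.1  0.3  0.5]
```

Gripped: the 12.7 mm gap matches the 14 mm handle, and the tip is 93.7 mm below the TCP. I'll lift straight up.

Call:
apply_moves:
  moves:
    - [0,-15,0,0,0]
    - [0,-40,0,0,0]
    - [0,-80,0,0,0]
    - [0,-120,0,0,0]
    - [0,-145,0,0,0]
    - [0,-145,0,0,0]
    - [0,-145,0,0,0]

```text
time: 4.78
tool_pos: [0.5366, -0.2348, 0.2479]
tcp_rot: [-0.014, -0.706, -0.015, 0.707]
contact_force: [-0.4, -0.3, -1.1]
finger_gap: 0.0128
```

```bash
python3 - <<'E'
from h import *
st([.591,.2155,.25])
p,d=viewer.snapshot('side'); crop('side',p,240,150,150,190,3.1,'pics/s4.png',1.7)
E
```

```text
t 4.78 pos [ 0.5366 -0.2348  0.2479] F [-0.43 -0.29 -1.06] gap 0.0128
[[-0.001, 0.041, -0.999], [0.0, -0.999, -0.041], [-1.0, -0.001, 0.001]]
toolshift mm [  -2.  -447.7  -72.9]
```

View pics/s4.png

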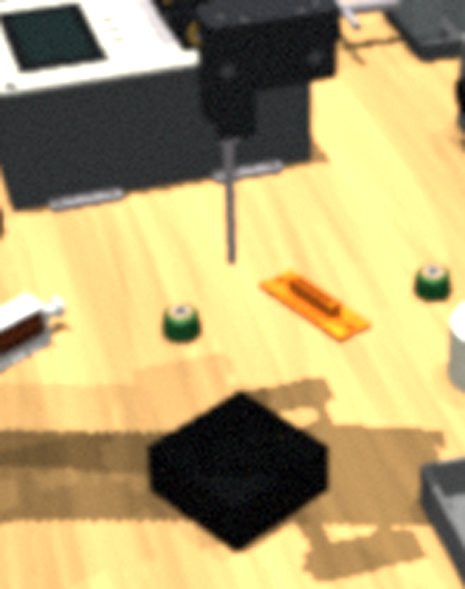

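The rod is out of the block and hangs straight, with its tip at s4 (233,263). I'll travel to above the slot.

Call:
apply_moves:
  moves:
    - [0,0,-20,-3,0]
    - [0,0,-60,-9,0]
    - [0,0,-105,-16,0]
    - [0,0,-150,-24,0]
    - [0,0,-195,-32,0]
    - [0,0,-240,-40,0]
    - [0,0,-285,-48,0]
    - [0,0,-330,-55,0]
    - [0,0,-375,-62,0]
    - [0,0,-415,-68,0]
    - [0,0,-440,-72,0]
    - [0,0,-448,-73,0]

```text
time: 6.32
tool_pos: [0.5903, 0.2188, 0.2478]
tcp_rot: [-0.016, -0.706, -0.016, 0.708]
contact_force: [0.7, 0.2, -1.6]
finger_gap: 0.0127
```

Call:
apply_moves:
  moves:
    - [0,10,0,0,0]
    - [0,20,0,0,0]
    - [0,30,0,0,0]
    - [0,30,0,0,0]
    - [0,30,0,0,0]

```text
time: 6.95
tool_pos: [0.592, 0.2153, 0.2189]
tcp_rot: [0.014, 0.707, 0.014, -0.707]
contact_force: [-0.6, -0.7, -0.5]
finger_gap: 0.0125
```

```bash
python3 - <<'E'
from h import *
s,M=st([.591,.2155,.22])
p,d=viewer.snapshot('side'); np.savez('side5.npz',p=p,d=d); crop('side',p,250,100,90,110,5,'pics/s5.png',1.5)
t,d=viewer.snapshot('top');crop('top',t,170,140,100,90,5,'pics/t5.png',1.5)
tip=s['tool_pos']+[0,0,-.0937]; print(tip, (np.array(proj('side',tip))-[250,100]+.5)*5,(np.array(proj('side',[.591,.2155,.11]))-[250,100]+.5)*5)
E
```

```text
t 6.95 pos [0.592  0.2153 0.2189] F [-0.56 -0.74 -0.46] gap 0.0125
[[0.0, 0.041, -0.999], [0.0, -0.999, -0.041], [-1.0, -0.0, -0.0]]
toolshift mm [-1.1 -0.3  1. ]
[0.5920478  0.21528828 0.12518237] [220.31868855 256.67567137] [219.71363975 282.94237549]
```

View pics/s5.png

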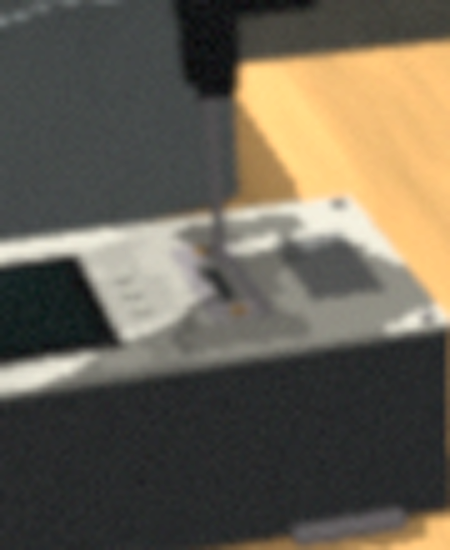

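View pics/t5.png

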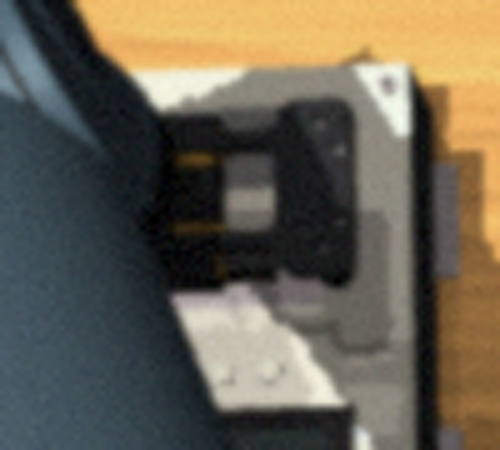

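```bash
python3 - <<'E'
from h import *
p=np.load('side5.npz')['p']; crop('side',p,275,112,40,55,10.5,'pics/s6.png',2)
for z in (.125,.1669,.21): print(z,(np.array(proj('side',[.592,.2153,z]))-[275,112]+.5)*10.5)
print((np.array(proj('side',[.591,.2155,.11]))-[275,112]+.5)*10.5)
g=p.astype(float).mean(2)
for r in (125,130,134,138,142,146,148,150,152): print(r,g[r,286:302].round(0).astype(int))
E
```

```text
0.125 [200.0099194  413.68838724]
0.1669 [191.72058378 258.72706117]
0.21 [182.91487478  94.11262083]
[198.89864347 468.17898853]
125 [ 48  49  47  48  50  52  54  53  50  50  57  70  81  82  90 112]
130 [49 49 49 48 50 51 53 52 51 50 53 66 78 81 83 83]
134 [50 48 48 49 49 51 52 53 49 48 52 63 71 78 79 82]
138 [48 48 48 50 48 50 52 53 50 49 53 60 69 74 77 79]
142 [ 62  66  69  77  81  81  71  65  82 104 118 128 132 139 141 137]
146 [92 80 75 74 73 72 64 59 63 77 84 88 92 98 99 99]
148 [110  96  83  74  69  68  62  60  67  85  97 105 119 129 138 143]
150 [116 113 103  87  70  57  56  59  66  85 104 113 116 117 115 104]
152 [116 113 107  96  84  73  65  61  60  63  61  66  68  72  72  72]
```

View pics/s6.png

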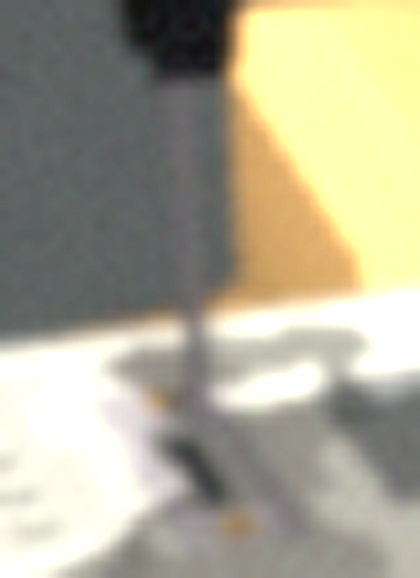

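In s6 the shaft at (192,330) and the slot at (193,468) share the same small camera offset, so the tip is aligned to within about 1 mm. I'll trim 1 mm along tool z and ease down to the mouth.

Call:
apply_moves:
  moves:
    - [0,3,0,0.8,0]
    - [0,6,0,0.8,0]
    - [0,9,0,0.8,0]
    - [0,12,0,0.8,0]
    - [0,14,0,0.8,0]
    - [0,15,0,0.8,0]

```text
time: 7.8
tool_pos: [0.591, 0.2154, 0.2036]
tcp_rot: [-0.015, -0.707, -0.014, 0.707]
contact_force: [0.4, -0.1, -0.5]
finger_gap: 0.0125
```

Call:
apply_moves:
  moves:
    - [0,0.5,0,0,0]
    - [0,1,0,0,0]
    - [0,1.5,0,0,0]
    - [0,2,0,0,0]
    - [0,2,0,0,0]

```text
time: 8.43
tool_pos: [0.591, 0.2154, 0.2017]
tcp_rot: [-0.015, -0.707, -0.014, 0.707]
contact_force: [-0.5, -0.2, -0.9]
finger_gap: 0.0125
```

Call:
apply_moves:
  moves:
    - [0,0.5,0,0,0]
    - [0,1,0,0,0]
    - [0,1.5,0,0,0]
    - [0,2,0,0,0]
    - [0,2,0,0,0]

```text
time: 9.05
tool_pos: [0.591, 0.2154, 0.1996]
tcp_rot: [-0.015, -0.707, -0.014, 0.707]
contact_force: [-0.1, -0.2, -0.3]
finger_gap: 0.0127
```

The tip is 4 mm below the mouth with no contact, so it is in the slot. I'll go on down to just above the highest possible bracket level.

Call:
apply_moves:
  moves:
    - [0,2,0,0,0]
    - [0,4,0,0,0]
    - [0,6,0,0,0]
    - [0,8,0,0,0]
    - [0,10,0,0,0]
    - [0,10,0,0,0]

```text
time: 9.8
tool_pos: [0.5909, 0.2154, 0.1895]
tcp_rot: [-0.015, -0.707, -0.014, 0.707]
contact_force: [0.5, -1.6, -1.2]
finger_gap: 0.0126
```

Call:
apply_moves:
  moves:
    - [0,2,0,0,0]
    - [0,4,0,0,0]
    - [0,6,0,0,0]
    - [0,8,0,0,0]
    - [0,10,0,0,0]
    - [0,11,0,0,0]
    - [0,11,0,0,0]

```text
time: 10.68
tool_pos: [0.591, 0.2154, 0.1786]
tcp_rot: [-0.015, -0.707, -0.014, 0.707]
contact_force: [-0.1, -0.3, -0.3]
finger_gap: 0.0129
```

```bash
python3 - <<'E'
from h import *
st([.591,.2155,.1723])
p,d=viewer.snapshot('side'); crop('side',p,250,100,90,110,5,'pics/s7.png',1.5)
E
```

```text
t 10.68 pos [0.591  0.2154 0.1786] F [-0.07 -0.29 -0.31] gap 0.0129
[[-0.0, 0.041, -0.999], [-0.0, -0.999, -0.041], [-1.0, 0.0, 0.0]]
toolshift mm [ 6.3 -0.1 -0. ]
```

View pics/s7.png

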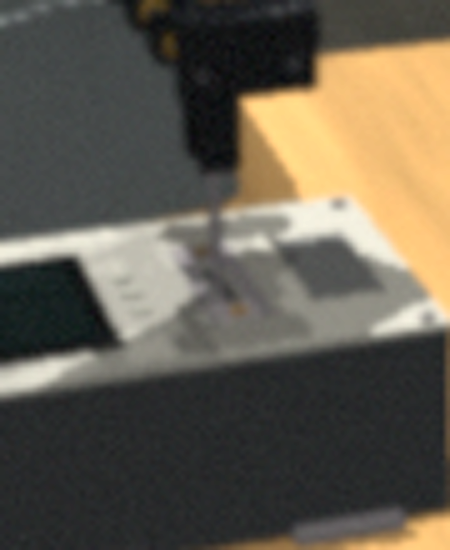

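The shaft is well down in the slot: it passes into it at about (218,265), and the tip is at z≈0.085. I'll probe now in 1 mm steps.

Call:
apply_moves:
  moves:
    - [0,1,0,0,0]
    - [0,2,0,0,0]
    - [0,3,0,0,0]
    - [0,3,0,0,0]

```text
time: 11.22
tool_pos: [0.591, 0.2154, 0.1756]
tcp_rot: [-0.015, -0.707, -0.014, 0.707]
contact_force: [0.4, -0.4, -0.4]
finger_gap: 0.0129
```

Call:
apply_moves:
  moves:
    - [0,0.5,0,0,0]
    - [0,1,0,0,0]
    - [0,1,0,0,0]

```text
time: 11.6
tool_pos: [0.591, 0.2155, 0.1747]
tcp_rot: [-0.015, -0.707, -0.014, 0.707]
contact_force: [0.0, -0.5, -1.2]
finger_gap: 0.0125
```

Call:
apply_moves:
  moves:
    - [0,0.5,0,0,0]
    - [0,1,0,0,0]
    - [0,1,0,0,0]

```text
time: 11.98
tool_pos: [0.591, 0.2155, 0.1736]
tcp_rot: [-0.015, -0.707, -0.015, 0.707]
contact_force: [0.4, -0.6, -1.9]
finger_gap: 0.0127
```

Call:
apply_moves:
  moves:
    - [0,0.5,0,0,0]
    - [0,0.5,0,0,0]

```text
time: 12.22
tool_pos: [0.591, 0.2155, 0.1731]
tcp_rot: [-0.015, -0.707, -0.014, 0.707]
contact_force: [0.1, -0.4, -1.0]
finger_gap: 0.0123
```

Call:
apply_moves:
  moves:
    - [0,0.5,0,0,0]
    - [0,0.5,0,0,0]

```text
time: 12.48
tool_pos: [0.591, 0.2154, 0.1726]
tcp_rot: [-0.015, -0.707, -0.015, 0.707]
contact_force: [-1.2, -0.6, -0.3]
finger_gap: 0.0129
```

Call:
apply_moves:
  moves:
    - [0,0.5,0,0,0]
    - [0,0.5,0,0,0]

```text
time: 12.72
tool_pos: [0.591, 0.2155, 0.1721]
tcp_rot: [-0.015, -0.707, -0.014, 0.707]
contact_force: [-0.4, -1.1, -0.8]
finger_gap: 0.0129
```

Call:
apply_moves:
  moves:
    - [0,0.5,0,0,0]
    - [0,0.5,0,0,0]

```text
time: 12.98
tool_pos: [0.591, 0.2155, 0.1717]
tcp_rot: [-0.015, -0.707, -0.015, 0.707]
contact_force: [0.3, 0.3, -1.5]
finger_gap: 0.013
```

Call:
apply_moves:
  moves:
    - [0,0.5,0,0,0]
    - [0,1,0,0,0]
    - [0,1,0,0,0]

```text
time: 13.35
tool_pos: [0.591, 0.2155, 0.1706]
tcp_rot: [-0.015, -0.707, -0.014, 0.707]
contact_force: [0.4, -0.4, -1.0]
finger_gap: 0.0128
```

Call:
apply_moves:
  moves:
    - [0,0.5,0,0,0]
    - [0,0.5,0,0,0]

```text
time: 13.6
tool_pos: [0.591, 0.2155, 0.1702]
tcp_rot: [-0.014, -0.707, -0.014, 0.707]
contact_force: [-0.8, 0.7, -0.4]
finger_gap: 0.0128
```

Call:
apply_moves:
  moves:
    - [0,0.5,0,0,0]
    - [0,0.5,0,0,0]

```text
time: 13.85
tool_pos: [0.5911, 0.2155, 0.1699]
tcp_rot: [0.014, 0.707, 0.014, -0.707]
contact_force: [-0.3, -0.3, -0.2]
finger_gap: 0.0131
```

Call:
apply_moves:
  moves:
    - [0,0.5,0,0,0]
    - [0,0.5,0,0,0]

```text
time: 14.1
tool_pos: [0.5913, 0.2155, 0.1695]
tcp_rot: [0.014, 0.707, 0.015, -0.707]
contact_force: [-0.3, -0.2, 2.4]
finger_gap: 0.0124
```

Call:
apply_moves:
  moves:
    - [0,0.5,0,0,0]
    - [0,0.5,0,0,0]

```text
time: 14.35
tool_pos: [0.5914, 0.2156, 0.1692]
tcp_rot: [0.014, 0.707, 0.015, -0.707]
contact_force: [-1.2, 0.0, 4.8]
finger_gap: 0.0127
```

Call:
apply_moves:
  moves:
    - [0,0.5,0,0,0]
    - [0,0.5,0,0,0]

```text
time: 14.6
tool_pos: [0.5915, 0.2156, 0.1689]
tcp_rot: [0.014, 0.707, 0.015, -0.707]
contact_force: [0.6, -1.2, 6.6]
finger_gap: 0.0131
```

Call:
apply_moves:
  moves:
    - [0,0.5,0,0,0]
    - [0,0.5,0,0,0]

```text
time: 14.85
tool_pos: [0.5915, 0.2156, 0.1685]
tcp_rot: [0.014, 0.707, 0.015, -0.707]
contact_force: [-1.2, -1.2, 6.9]
finger_gap: 0.0127
```

Call:
apply_moves:
  moves:
    - [0,0.5,0,0,0]
    - [0,0.5,0,0,0]

```text
time: 15.1
tool_pos: [0.5915, 0.2156, 0.168]
tcp_rot: [0.014, 0.707, 0.015, -0.707]
contact_force: [-1.4, -0.0, 7.0]
finger_gap: 0.0127
```

Call:
apply_moves:
  moves:
    - [0,0.5,0,0,0]
    - [0,0.5,0,0,0]

```text
time: 15.35
tool_pos: [0.5916, 0.2157, 0.1676]
tcp_rot: [0.014, 0.707, 0.015, -0.707]
contact_force: [-0.9, -1.4, 6.3]
finger_gap: 0.013
```

At about 7 N the descent continues without the force rising, so this looks like the tab. I'll keep pressing.

Call:
apply_moves:
  moves:
    - [0,0.5,0,0,0]
    - [0,1,0,0,0]
    - [0,1,0,0,0]

```text
time: 15.72
tool_pos: [0.5916, 0.2156, 0.1667]
tcp_rot: [0.014, 0.707, 0.015, -0.706]
contact_force: [-1.7, -0.6, 8.1]
finger_gap: 0.0129
```

Call:
apply_moves:
  moves:
    - [0,0.5,0,0,0]
    - [0,1,0,0,0]
    - [0,1,0,0,0]

```text
time: 16.1
tool_pos: [0.5917, 0.2156, 0.1658]
tcp_rot: [0.014, 0.707, 0.015, -0.706]
contact_force: [-2.1, -0.9, 8.6]
finger_gap: 0.013
```

Call:
apply_moves:
  moves:
    - [0,0.5,0,0,0]
    - [0,1,0,0,0]
    - [0,1,0,0,0]

```text
time: 16.48
tool_pos: [0.5914, 0.2156, 0.1645]
tcp_rot: [0.014, 0.707, 0.015, -0.707]
contact_force: [-0.7, -0.9, 6.8]
finger_gap: 0.0129
```

```bash
python3 - <<'E'
from h import *
st()
p,d=viewer.snapshot('side'); crop('side',p,220,100,140,110,5,'pics/s8.png',1.5)
p,d=viewer.snapshot('top'); crop('top',p,165,110,110,110,5,'pics/t8.png',1.5)
E
```

```text
t 16.48 pos [0.5914 0.2156 0.1645] F [-0.69 -0.85  6.84] gap 0.0129
[[0.001, 0.041, -0.999], [0.0, -0.999, -0.041], [-1.0, -0.0, -0.001]]
```

View pics/s8.png

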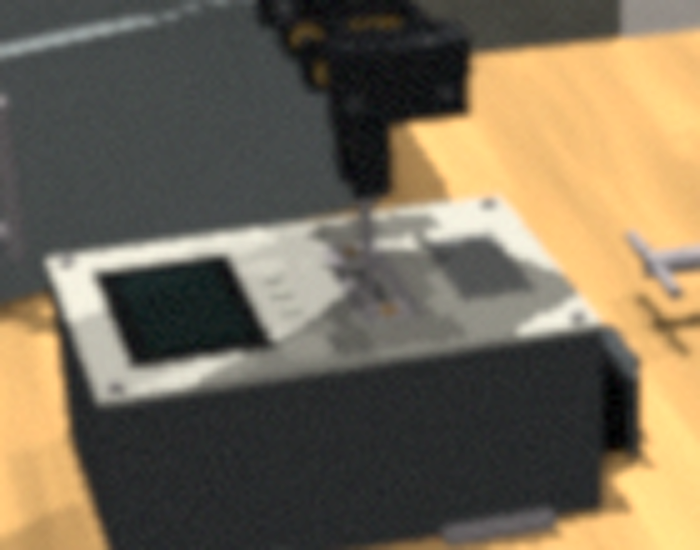

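View pics/t8.png

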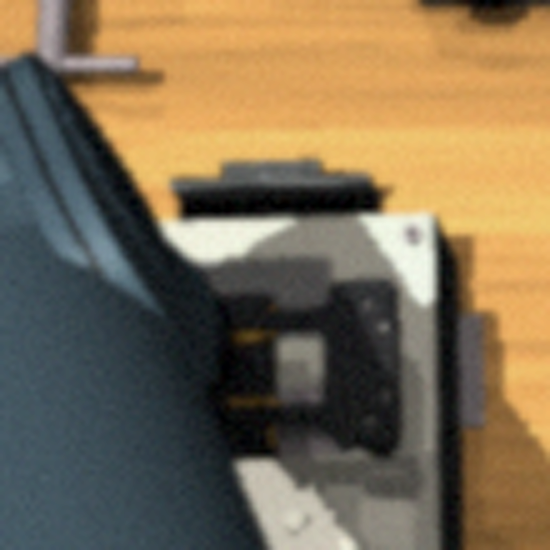

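The tray has sprung out: it shows at s8 (620,400) and t8 (275,190), and the force dropped. The rod is still in the slot, so I'll draw it out straight up.

Call:
apply_moves:
  moves:
    - [0,-4,0,0,0]
    - [0,-12,0,0,0]
    - [0,-22,0,0,0]
    - [0,-32,0,0,0]
    - [0,-42,0,0,0]
    - [0,-52,0,0,0]
    - [0,-64,0,0,0]
    - [0,-76,0,0,0]
    - [0,-84,0,0,0]
    - [0,-84,0,0,0]

```text
time: 17.82
tool_pos: [0.5914, 0.2156, 0.2485]
tcp_rot: [0.014, 0.707, 0.015, -0.707]
contact_force: [-0.4, 0.2, -0.4]
finger_gap: 0.0128
```

```bash
python3 - <<'E'
from h import *
st([.5368,-.2355,.25])
p,d=viewer.snapshot('side'); crop('side',p,220,80,140,120,5,'pics/s9.png',1.5)
E
```

```text
t 17.82 pos [0.5914 0.2156 0.2485] F [-0.4   0.15 -0.41] gap 0.0128
[[0.001, 0.041, -0.999], [0.0, -0.999, -0.041], [-1.0, -0.0, -0.001]]
toolshift mm [ -1.8 448.5  73.1]
```

View pics/s9.png

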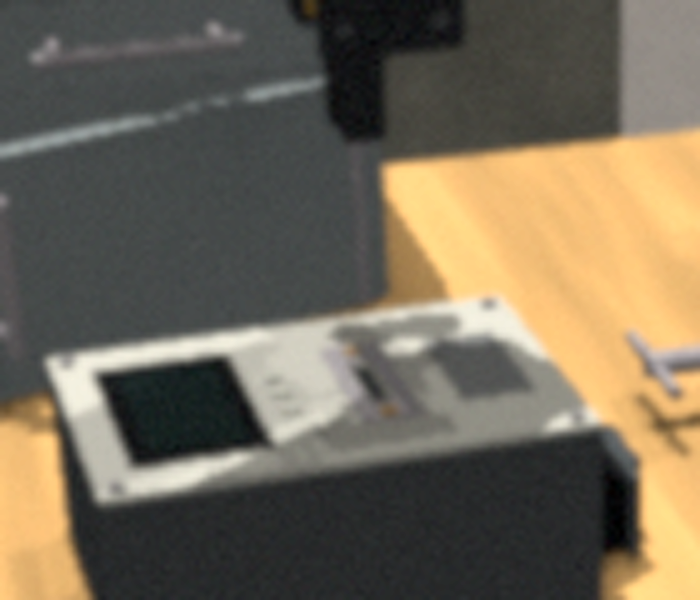

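The rod is clear and straight, and the tray stays out. I'll go back to above the block.

Call:
apply_moves:
  moves:
    - [0,0,20,3,0]
    - [0,0,60,9,0]
    - [0,0,105,16,0]
    - [0,0,150,24,0]
    - [0,0,195,32,0]
    - [0,0,240,40,0]
    - [0,0,285,48,0]
    - [0,0,330,55,0]
    - [0,0,375,62,0]
    - [0,0,415,68,0]
    - [0,0,440,72,0]
    - [0,0,448.5,73,0]

```text
time: 19.38
tool_pos: [0.5347, -0.2386, 0.2473]
tcp_rot: [-0.013, -0.706, -0.013, 0.707]
contact_force: [-0.3, 0.1, -1.3]
finger_gap: 0.0122
```

Call:
apply_moves:
  moves:
    - [0,20,0,0,0]
    - [0,50,0,0,0]
    - [0,80,0,0,0]
    - [0,100,0,0,0]
    - [0,100,0,0,0]
    - [0,100,0,0,0]

```text
time: 20.12
tool_pos: [0.537, -0.2355, 0.1485]
tcp_rot: [0.015, 0.707, 0.015, -0.707]
contact_force: [-0.5, -0.3, -0.2]
finger_gap: 0.0129
```

```bash
python3 - <<'E'
from h import *
s,M=st([.5371,-.2353,.1045])
p,d=viewer.snapshot('side'); crop('side',p,280,225,80,105,5.5,'pics/s10.png',2.5)
tip=s['tool_pos']-[0,0,.0937]
for X in (tip,[.5369,-.2355,.036]): print((np.array(proj('side',X))-[280,225]+.5)*5.5)
E
```

```text
t 20.12 pos [ 0.537  -0.2355  0.1485] F [-0.5  -0.3  -0.17] gap 0.0129
[[0.001, 0.041, -0.999], [-0.0, -0.999, -0.041], [-1.0, 0.0, -0.001]]
toolshift mm [44.  -0.2 -0.1]
[202.13423232 291.76612116]
[203.37222271 333.74249044]
```

View pics/s10.png

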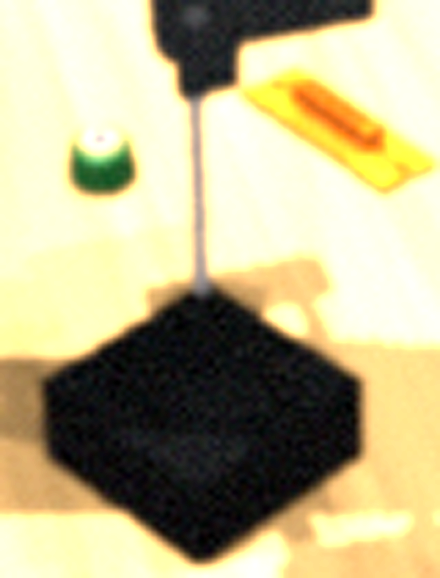

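The tip is at s10 (202,290), exactly where predicted, 19 mm above the hole's mouth, and the block has not moved. I'll lower to the mouth and then ease in.

Call:
apply_moves:
  moves:
    - [0,6,0,0,0]
    - [0,12,0,0,0]
    - [0,16,0,0,0]
    - [0,18,0,0,0]
    - [0,18,0,0,0]

```text
time: 20.8
tool_pos: [0.5364, -0.2356, 0.1295]
tcp_rot: [-0.014, -0.707, -0.015, 0.707]
contact_force: [0.2, -0.6, -0.4]
finger_gap: 0.0128
```

Call:
apply_moves:
  moves:
    - [0,1,0,0,0]
    - [0,2,0,0,0]
    - [0,3,0,0,0]
    - [0,4,0,0,0]
    - [0,4,0,0,0]

```text
time: 21.42
tool_pos: [0.5364, -0.2357, 0.1256]
tcp_rot: [-0.014, -0.707, -0.015, 0.707]
contact_force: [0.2, 0.1, -0.9]
finger_gap: 0.0127
```

Call:
apply_moves:
  moves:
    - [0,3,0,-0.5,0]
    - [0,6,0,-0.5,0]
    - [0,9,0,-0.5,0]
    - [0,12,0,-0.5,0]
    - [0,15,0,-0.5,0]
    - [0,18,0,-0.5,0]
    - [0,20,0,-0.5,0]
    - [0,20,0,-0.5,0]

```text
time: 22.42
tool_pos: [0.5369, -0.2356, 0.1056]
tcp_rot: [-0.014, -0.707, -0.015, 0.707]
contact_force: [-0.4, -0.0, -1.1]
finger_gap: 0.0128
```

Call:
apply_moves:
  moves:
    - [0,0.5,0,0,0]
    - [0,1,0,0,0]
    - [0,1,0,0,0]

```text
time: 22.8
tool_pos: [0.537, -0.2356, 0.1047]
tcp_rot: [-0.015, -0.707, -0.015, 0.707]
contact_force: [0.1, 0.4, -0.8]
finger_gap: 0.0128
```

It's within 1 mm of the floor. I'll release gradually.

Call:
apply_moves:
  moves:
    - [0.2,0,0,0,0]
    - [0.3,0,0,0,0]
    - [0.4,0,0,0,0]
    - [0.6,0,0,0,0]
    - [0.8,0,0,0,0]
    - [1,0,0,0,0]
    - [1,0,0,0,0]
    - [1,0,0,0,0]

```text
time: 23.8
tool_pos: [0.537, -0.2356, 0.1047]
tcp_rot: [-0.015, -0.707, -0.014, 0.707]
contact_force: [0.6, -0.5, -0.1]
finger_gap: 0.0832
```

Call:
apply_moves:
  moves:
    - [1,-20,0,0,0]
    - [1,-50,0,0,0]
    - [1,-90,0,0,0]
    - [1,-130,0,0,0]
    - [1,-160,0,0,0]
    - [1,-160,0,0,0]
    - [1,-160,0,0,0]

```text
time: 24.68
tool_pos: [0.5364, -0.2354, 0.2638]
tcp_rot: [-0.014, -0.707, -0.015, 0.707]
contact_force: [0.1, -0.3, -0.6]
finger_gap: 0.0884
```

```bash
python3 - <<'E'
from h import *
st()
p,d=viewer.snapshot('side'); crop('side',p,220,90,200,240,2.4,'pics/s11.png',1.8)
crop('side',p,280,225,80,105,5.5,'pics/s12.png',2.5)
p,d=viewer.snapshot('top'); cv2.imwrite('pics/t11.png',p[:,:,::-1])
C=cloud('top',d); 
m=(abs(C[...,2]-.042)<.012)&(C[...,0]>.68)&(C[...,0]<.76)&(C[...,1]>.1)&(C[...,1]<.32)
print(m.sum(), C[m][:,:2].max(0) if m.any() else '')
E
```

```text
t 24.68 pos [ 0.5364 -0.2354  0.2638] F [ 0.08 -0.31 -0.6 ] gap 0.0884
[[-0.001, 0.041, -0.999], [0.0, -0.999, -0.041], [-1.0, -0.0, 0.001]]
269 [0.73538595 0.27086654]
```

View pics/s11.png

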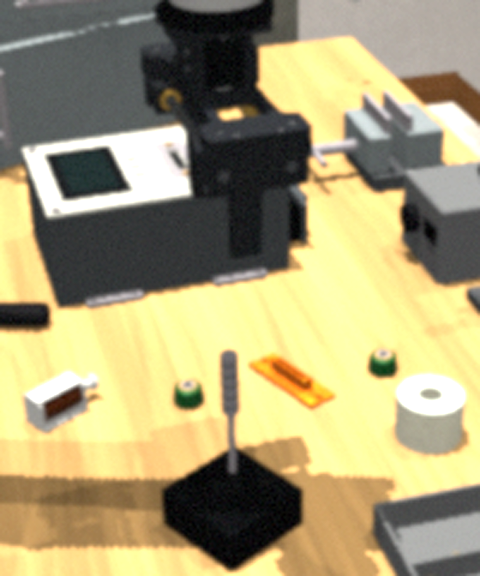

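View pics/s12.png

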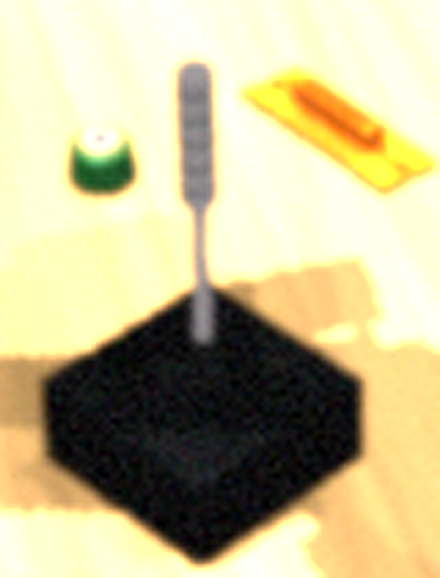

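View pics/t11.png

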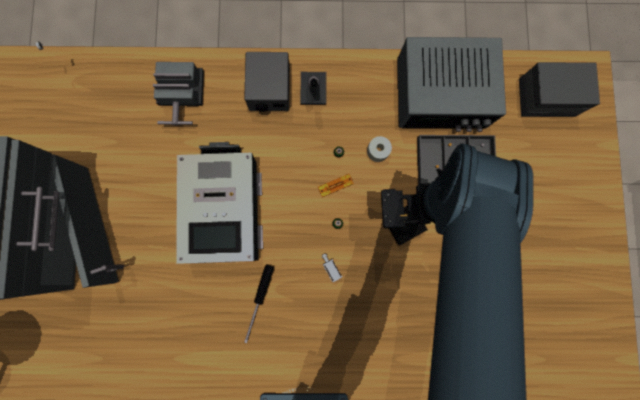

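The rod stands in its hole exactly as at the start: its top is at s12 (195,68) and it enters the block at (203,342). The tray is out at top (220,148), the bystanders are unmoved, and the gripper is clear. I'll hand it in.

```bash
python3 -c "
from cell import close_job
print(close_job())"
```

```text
the job is handed in; nothing more can be done
None
```

I released the tray with the rod and stood the rod back in its hole in the bench block, then handed the job in after about 25 s of the 72 s allowed. No verdict was reported, so what follows rests on my own last checks.

- **Press:** The rod went through the slot without touching the cover. Pressing at the middle of the slot, it met the tab about 33 mm below the mouth. The tab gave at about 7 N and let the tray go at a reading of about 9 N, well under the 25 N limit.
- **Tray:** It shows clearly out in both camera views. Its outer edge is about 43 mm beyond the shell; this includes the finger lip, so I did not measure the joint travel itself.
- **Rod:** It went back in without any contact force. The side view shows it upright with its top and its entry into the block where they were at the start. The gripper let go within about 1 mm of the height at which it first gripped.
- **Rest of the desk:** By eye, the block and the bystanders lie where they were. The gripper is open and well above everything.

No check failed or disagreed.

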